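# Loosen the knurled collar of a module clamp two turns and swing its strap aside

### The arm

A 7-joint arm with a two-finger parallel gripper is mounted at the origin on the work surface. World frame = base frame: x ahead of the robot, y to its left, z up, the work surface at z = 0. Lengths are in mm, angles in degrees, forces in N, time in s.
With the tool pointing down it reaches from about 400 to 925 mm from the base axis. Payload 5.6 kg.
Tool frame: the origin (TCP) lies at the very end of the fingers, on their centre line; the grasp point (between the pads) lies robot.grip_depth behind it (robot.grip_depth is the distance from the TCP to the grasp point, in mm); z points along the fingers, y is the direction in which the jaws open and shut (so a half turn about z gives the same grasp; the last joint's range is limited). The gripper opens to 85 mm and grips with 20 to 120 N. Pads are 22 mm wide; open, the fingers measure 114 mm over their backs; the gripper's body (76 mm by 85 mm) begins 54 mm behind the grasp point. The pads swing forward as they close: fully open they stand 13 mm farther back than shut.
Start: joints at [-75.229, 26.786, -0.665, 91.828, 0.344, 61.387, -3.226], TCP at [192.625, 620.809, 231.29] pointing down, gripper open.
Joint ranges: [-144.91, 144.91], [-17.63, 115.5], [-89.93, 88.59], [15.96, 139.68], [-74.01, 254.01], [8.47, 105.57], [-167.45, 167.45]. Speed limits (degrees/s): [147.25, 147.25, 180, 180, 180, 180, 180].

### API

Orientations are given as [roll, pitch, yaw] about the fixed x, y, z axes, in that order (R = Rz(yaw) Ry(pitch) Rx(roll)).
In Python, from bench import robot, imaging gives the robot as it stands. The module is installed in compiled form; this text tells all that it offers.
- The arm moves only by the tool jog_arm, never from a script. Its arguments are lists of equal length, an entry for each row: "dr": the turn, a rotation vector about the tool's x, y, z in degrees, a list of three; "travel": the shift along the tool's x, y, z in cm, a list of three; "fingers": the finger opening in cm, from 0 to 8.54. A call has 1 to 12 rows; each row shifts and turns the commanded pose from where the row before left it, along the tool's axes as they then stand; what a row does not reach is not made up. A row lasts 1/8 s, in which the tool goes at most 62.5 mm and 10.7 degrees, less where a joint would pass 70% of its speed; a pose out of reach is approached as far as the arm can. A call with a gripper value outside its range is refused whole. The fingers move at their own pace and stop on an object; "grip_force" is the grip in N (left out, the last holds). Time passes only in rows, so rows that do not move let the fingers close. It gives the time, the measured TCP pose, the force and the opening at its end, in the units of the state.
- robot.observe(): the state, without advancing time (a new reading comes with each control period).
- imaging.capture(name): name is "side" or "top" or "wrist"; returns a dict with "color" (384x512x3 uint8, blue, green, red), "z_map" (384x512 float32, mm along the optical axis (not along the pixel's ray), 0 where there is no reading), "fx", "fy", "cx", "cy" (pixels), "k1" (the pictures are not rectified: a ray, as slopes to the right and down, at radius r is drawn at 1 + k1 r^2 times it, then the intrinsics apply), "camera_from_world" (4x4, takes a point from world to camera coordinates). Camera axes: x right, y down, z forward; pixel columns grow to the right and rows downward; lengths in mm; the calibration is good to about 2 mm. A picture is of the moment at which its call begins.
- robot.hand_in(): hands the job in, once; it reports no verdict.
Trained networks look in the newest picture that a camera, given by its name, has taken for a name from the list of things; names that differ only in an ending like _2 or _b are one class to them, and where a whole thing is asked for, a point or a joint stands for the part that bears it (a point fixed in the world has none). Each returns a list of dicts, best first, with "conf" (0 to 1); they miss things now and then, are a little off and sometimes report something else, mostly with a low value. They report only what shows in the picture. A call takes as long as a camera call.
- imaging.outline_of(query, camera): "pixels" (384x512 bool, what is visible of it) and "bbox" ([left, top, width, height] in pixels, round what is visible of it).
The state is a dict: "t": time; "joints": joint angles; "joint_velocities": joint speeds; "tau": joint torques, N m; "eef_pos": TCP position; "tcp_rot": TCP orientation; "ft_force": force on the tool from outside, world axes, zero at the start; "wrist_torque": the same for the moment, N m; "width": finger opening in mm.
Only numpy, scipy, OpenCV 4.12 (cv2) and the standard library are available. Lean on these libraries where they do the work, as an engineer would, in place of code of your own. Each camera call takes 0.05 s, during which the arm holds its last target.

### The job

Free the circuit module in the clamp on the bench: with a fingertip on the knurled rim of the big collar, roll it counter-clockwise (seen from above) through two full turns and stop there, then push the clamp's swing strap aside, to either side at least 45 degrees so that it is wholly clear of the module. Do not swing the strap before the collar is loosened; only touch and push, lift nothing, and leave the module in its nest, the small knurled nut and everything else on the bench as they are.

Things in the scene. Friction and masses are not known exactly. Their poses are not given: they have to be found in the camera images.
- clamp: The module clamp, screwed to the bench (immovable): an aluminium plate 260 x 200 x 12 mm. Origin on the bench surface under the axis of the big collar; x points from the collar towards the module, z up. The plate spans x -95..165 mm, y -100..100 mm. Its position and yaw vary widely.
- collar (a joint): Turn, rad, of the big knurled collar about its upright axis: 0 = tight (the start), grows counter-clockwise seen from above (loosening), 12.57 = two full turns; end stops at 0 and 22. It turns in place without rising and stays where it is left: friction about 0.07 N m, so some 2 N along the rim turns it. At 0 its index line points along the clamp's x, towards the module.
- collar_top (a point): Centre of the big collar's top face, 70 mm above the bench. Steel disc 88 mm across its finely knurled rim, 24 mm tall (46 to 70 mm above the bench). A white index line 28 x 5 mm lies radially on top, 15 to 43 mm off the axis; this point's x axis points along it and turns with it. The fixed screw post, 22 mm in diameter, stands 6 mm proud of the top.
- strap (a joint): Swing, rad, of the steel strap about the collar's axis: 0 = along the clamp's x over the module (starts within 0.15), positive counter-clockwise from above; stops at -1.5 and 1.5. Stays where left (0.12 N m, 1 N at the peg). Clear of the module at 0.75 either way. Bar 22 mm wide, 7 thick, 36 to 43 mm above the bench, passing under the collar, reaching 125 mm from the axis.
- strap_peg (a point): Centre of the top of the strap's push peg, an upright steel pin 12 mm in diameter, 19 mm tall, 112 mm from the collar's axis near the strap's end; top 62 mm above the bench, foot 43 mm. x points along the strap, away from the collar.
- module: Green circuit module 78 x 72 mm, board 6 mm thick, parts up to 18 mm high; loose in a nest of low black rails, beneath the strap. Origin at its underside's centre, 115 mm along x from the clamp's origin and 12 mm above the bench. Must stay put.
- small_nut (a joint): Turn, rad, of the small knurled brass nut, 30 mm in diameter, top 32 mm above the bench, at x -70, y -65 mm in the clamp's frame. It turns easily; leave it alone.
- plug0: Loose black jumper plug standing on the clamp's plate behind the collar, 18 mm in diameter, 26 mm tall, top 38 mm above the bench; origin at its foot. Leave it.
- plug1: A second such jumper plug. Leave it.
- multimeter: Yellow multimeter lying on the bench, 160 x 80 x 44 mm; origin under its centre. Leave it.
- screwdriver: Screwdriver 180 mm long, lying on the bench. Leave it.
- mug: White mug 80 mm wide, 90 mm tall, standing. Leave it.
- bottle: Bottle 64 mm wide, 190 mm tall, standing. Leave it.

How it is judged (in metres and radians):
On the way, in this order (a step that is already met when the one before it is completed fails the run):
1. the big collar is loosened two full turns (within 0.15 turn), the strap still over the module (value of joint collar between 11.624 and 13.509 rad and value of joint strap between -0.3 and 0.3 rad), for 0.3 s.
2. the strap is swung clear of the module ((value of joint strap above 0.75 rad or value of joint strap below -0.75 rad)), for 0.2 s.
At the end, for the whole second after the job is handed in: The big collar rests two full turns (within 0.15 turn, 1.85 to 2.15 turns) counter-clockwise from tight, the strap rests at least 0.75 rad to either side of the module's middle line, and the module lies within 6 mm of where it was (value of joint collar between 11.624 and 13.509 rad and (value of joint strap above 0.75 rad or value of joint strap below -0.75 rad) and distance of module from where it was at the start of the episode below 0.006 m and velocity of joint collar between -0.05 and 0.05 rad/s and velocity of joint strap between -0.05 and 0.05 rad/s); the robot touches nothing.
It fails at once if the strap is swung more than 0.3 rad before the collar has been loosened 1.85 turns (value of joint collar below 11.624 rad and (value of joint strap above 0.3 rad or value of joint strap below -0.3 rad)).
It fails at once if the module is shifted or lifted more than 6 mm (distance of module from where it was at the start of the episode above 0.006 m).
It fails at once if the small nut is touched (contact force between anything else and small_nut above 2 N).
It fails at once if a plug, the multimeter, the screwdriver, the mug or the bottle is moved more than 20 mm (distance of any of plug0, plug1, multimeter, screwdriver, mug, bottle from where it was at the start of the episode above 0.02 m).
It also fails if it takes over 69 s, if anything falls off the work surface, if the arm or the gripper's body presses on something with over 40 N, if the wrist force passes 120 N, or if a joint passes its speed limit or range.

## Working session

There is one attempt and no reset: what is moved stays moved. The work goes in short steps, Python scripts to look and compute and a tool call to move; the robot and the scene stay as the last step left them, time stands still between calls to the robot, and variables do not carry over. Pictures are saved under pics/ and viewed, and the job is handed in when it is done.

Besides the shell and the picture viewer there is one more tool, called after "Emit:" as name(argument=value, ...) on one line, values as JSON. jog_arm: Moves the arm, as the interface text tells. Its arguments: {"type":"object","properties":{"dr":{"type":"array","items":{"type":"array","items":{"type":"number"}}},"travel":{"type":"array","items":{"type":"array","items":{"type":"number"}}},"fingers":{"type":"array","items":{"type":"number"}},"grip_force":{"type":"number"}},"required":["dr","travel","fingers"]}

```bash
mkdir -p pics
cat > h.py <<'E'
import numpy as np, cv2
from bench import robot, imaging
def world(c,u,v,z=None):
    x=(u-c["cx"])/c["fx"]; y=(v-c["cy"])/c["fy"]
    rd=np.hypot(x,y); r=rd
    for _ in range(20): r=rd/(1+c["k1"]*r*r)
    s=r/rd if rd>0 else 1
    d=np.array([x*s,y*s,1.0]); T=np.linalg.inv(np.array(c["camera_from_world"]))
    D=T[:3,:3]@d; o=T[:3,3]
    if z is None:
        t=c["z_map"][int(round(v)),int(round(u))]
    else: t=(z-o[2])/D[2]
    return o+D*t
E
python3 - <<'E'
from h import *
s=robot.observe(); print({k:np.round(v,2) for k,v in s.items()}, robot.grip_depth)
for n in ["top","side","wrist"]:
    c=imaging.capture(n); cv2.imwrite(f"pics/{n}0.png",c["color"])
    T=np.linalg.inv(c["camera_from_world"]);print(n,np.round(T[:3,3]),np.round(T[:3,2],2),c["fx"],c["k1"])
    for q in ["clamp","collar_top","strap_peg","module","small_nut","plug0","multimeter","screwdriver","mug","bottle"]:
        for r in imaging.outline_of(q,n)[:3]:
            m=r["pixels"];vs,us=np.nonzero(m)
            ok=c["z_map"][vs,us]>0
            P=np.array([world(c,u,v) for u,v in zip(us[ok][::5],vs[ok][::5])])
            print(q,round(r["conf"],2),r["bbox"],np.round(np.median(P,0)) if len(P) else None, np.round(P.min(0)) if len(P) else None,np.round(P.max(0)) if len(P) else None)
E
```

```text
{'t': np.float64(0.0), 'joints': array([-75.23,  26.84,  -0.67,  91.88,   0.35,  61.39,  -3.23]), 'joint_velocities': array([ 0.01, -0.05, -0.05, -0.08,  0.03,  0.01,  0.05]), 'tau': array([ 0.000e+00, -5.324e+01,  2.000e-02, -2.513e+01,  1.000e-02,
        1.000e-02,  0.000e+00]), 'eef_pos': array([192.45, 620.25, 230.32]), 'tcp_rot': array([-1.7990e+02,  1.0000e-02,  1.6276e+02]), 'ft_force': array([-0.44,  0.55,  0.14]), 'wrist_torque': array([-0.01, -0.  ,  0.01]), 'width': np.float64(85.56)} 18.700000000000003
top [ 358.  -13. 1110.] [ 0.17 -0.   -0.98] 383.60353524799353 -0.10437701946226545
clamp 0.79 [213.2, 152.9, 102.1, 104.3] [510. -11.  12.] [ 367. -169.    3.] [684. 129.  79.]
collar_top 0.83 [238.8, 197.7, 31.2, 31.2] [493.   0.  69.] [453. -44.   7.] [538.  43.  78.]
strap_peg 0.55 [262.0, 172.9, 21.0, 25.2] [572. -47.  43.] [535. -67.  19.] [605. -22.  53.]
module 0.76 [263.6, 158.4, 33.7, 36.5] [596. -68.  18.] [ 545. -106.   13.] [640. -19.  42.]
small_nut 0.68 [259.8, 171.4, 23.8, 24.3] [569. -44.  42.] [528. -67.  19.] [605. -19.  68.]
small_nut 0.18 [96.3, 127.5,
[... 1124 characters left out ...]
96.  14.  70.] [447. -90.  11.] [537.  47.  75.]
small_nut 0.49 [307.9, 209.0, 11.2, 10.8] [405. -11.  31.] [393. -25.   8.] [414.   2.  33.]
small_nut 0.28 [257.5, 194.6, 37.3, 35.4] [493.  15.  70.] [453. -39.  48.] [537.  46.  75.]
multimeter 0.75 [260.6, 101.0, 53.5, 31.8] [ 457. -420.   36.] [ 374. -495.    3.] [ 539. -369.   51.]
screwdriver 0.52 [204.1, 112.6, 26.6, 11.3] [ 694. -434.   22.] [ 648. -492.    1.] [ 736. -419.   31.]
mug 0.72 [231.8, 352.5, 49.9, 31.5] [541. 376.  37.] [496. 328.  -2.] [580. 412.  94.]
bottle 0.57 [159.2, 343.6, 44.4, 38.9] [665. 407. 134.] [642. 370.  39.] [703. 427. 194.]
wrist [126. 642. 375.] [ 0.26 -0.08 -0.96] 291.6727162157693 -0.06084511931327354
```

Run:
```python
import cv2,numpy as np
a=cv2.imread("pics/top0.png")[140:270,200:330]; b=cv2.imread("pics/side0.png")[160:290,190:340]
cv2.imwrite("pics/z.png",np.hstack([cv2.resize(a,(400,400),interpolation=cv2.INTER_CUBIC),cv2.resize(b,(400,347),interpolation=cv2.INTER_CUBIC)[:347] if 0 else cv2.resize(b,(400,400),interpolation=cv2.INTER_CUBIC)]))
```

```text
(no output)
```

View pics/z.png

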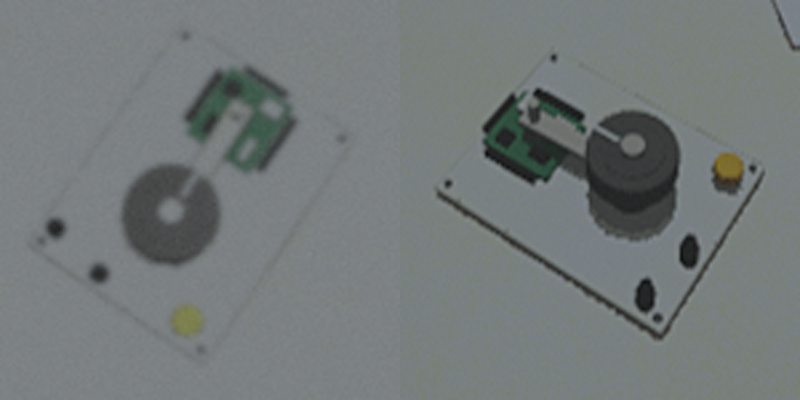

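View pics/top0.png

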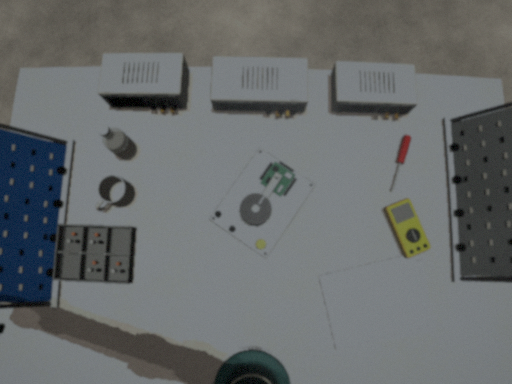

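The top view shows the collar at about (255,208) px, with the strap running up-right to the module at (278,178). The nut is at (260,244) and the plugs at (218,214) and (232,228). Next I'll measure the collar centre, peg and line precisely.

```bash
cat >> h.py <<'E'
def cloud(c,u0,u1,v0,v1):
    return np.array([[*world(c,u,v),u,v] for v in range(v0,v1) for u in range(u0,u1) if c["z_map"][v,u]>0])
def look():
    for n in ["top","side"]:
        c=imaging.capture(n); r=(225,300,155,240) if n=="top" else (215,310,175,250)
        P=cloud(c,*r)
        d=np.hypot(P[:,0]-495,P[:,1]-4)
        k=(abs(P[:,2]-70)<4)&(d<55); 
        m=np.zeros(c["z_map"].shape,np.uint8); m[P[k,4].astype(int),P[k,3].astype(int)]=1
        (cx,cy),rad=cv2.minEnclosingCircle(P[k,:2].astype(np.float32))
        print(n,"collar mean",P[k,:3].mean(0).round(1),"circ",round(cx,1),round(cy,1),round(rad,1))
        # index line: bright pixels on the top
        g=c["color"].astype(float).mean(2)
        X,Y=P[k,0]-cx,P[k,1]-cy; R=np.hypot(X,Y); a=(R>20)&(R<38)
        gg=np.array([g[int(v),int(u)] for u,v in P[k][a][:,3:]]); w=np.clip(gg-np.median(gg)-12,0,None)
        print(" line deg",round(np.degrees(np.arctan2((w*Y[a]/R[a]).sum(),(w*X[a]/R[a]).sum())),1),"w",round(w.sum()))
        q=(P[:,2]>55)&(P[:,2]<66)&(d>85)&(d<135)
        if q.any(): print(" peg",P[q,:3].mean(0).round(1),q.sum())
        q=(P[:,2]>38)&(P[:,2]<46)&(d>60)&(d<135)
        if q.any():
            mm=P[q,:3].mean(0); print(" strap",mm.round(1),q.sum(),"ang",np.degrees(np.arctan2(mm[1]-cy,mm[0]-cx)).round(1))
E
python3 - <<'E'
from h import *
look()
E
```

```text
top collar mean [495.6   0.9  69.6] circ 495.3 0.4 43.9
 line deg -31.9 w 333
 peg [590.5 -58.   61.2] 14
 strap [567.8 -42.9  41.8] 159 ang -30.9
side collar mean [495.1   6.6  70.2] circ 494.9 3.4 45.2
 line deg -36.7 w 600
 peg [590.4 -53.6  60.9] 20
 strap [564.9 -34.7  42.5] 165 ang -28.6
```

Emit:
jog_arm(dr=[[0,0,10],[0,0,10]], travel=[[0,0,0],[0,0,0]], fingers=[0,0])

```text
t: 2.0
eef_pos: [192.7, 620.7, 231.2]
tcp_rot: [-180.0, -0.0, 142.4]
ft_force: [0.5, -1.0, -1.1]
width: 51.5
```

Run:
```python
from h import *
s=robot.observe(); print({k:np.round(s[k],2) for k in ["t","joints","eef_pos","tcp_rot","width","ft_force"]})
```

```text
{'t': np.float64(2.0), 'joints': array([-78.3 ,  26.69,   3.58,  92.06,  -1.83,  61.31, -21.8 ]), 'eef_pos': array([192.71, 620.74, 231.24]), 'tcp_rot': array([-179.99,   -0.  ,  142.42]), 'width': np.float64(51.52), 'ft_force': array([ 0.47, -1.02, -1.09])}
```

Emit:
jog_arm(dr=[[0,0,0],[0,0,0],[0,0,0],[0,0,0],[0,0,0],[0,0,0],[0,0,0],[0,0,0],[0,0,0],[0,0,0],[0,0,0],[0,0,0]], travel=[[-4.5,-2.3,0],[-4.5,-2.3,0],[-4.5,-2.3,0],[-4.5,-2.3,0],[-4.5,-2.3,0],[-4.5,-2.3,0],[-4.5,-2.3,0],[-4.5,-2.3,0],[-4.5,-2.3,0],[-4.5,-2.3,0],[-4.5,-2.3,0],[-4.5,-2.3,0]], fingers=[0,0,0,0,0,0,0,0,0,0,0,0])

```text
t: 3.5
eef_pos: [456.2, 72.9, 231.7]
tcp_rot: [179.9, 0.0, 142.8]
ft_force: [1.5, -0.2, 0.4]
width: -0.0
```

Emit:
jog_arm(dr=[[0,0,10],[0,0,10],[0,0,10],[0,0,10],[0,0,10],[0,0,10],[0,0,10],[0,0,10],[0,0,10],[0,0,10],[0,0,10],[0,0,10]], travel=[[0,0,0.8],[0,0,0.8],[0,0,0.8],[0,0,0.8],[0,0,0.8],[0,0,0.8],[0,0,0.8],[0,0,0.8],[0,0,0.8],[0,0,0.8],[0,0,0.8],[0,0,0.8]], fingers=[0,0,0,0,0,0,0,0,0,0,0,0])

```text
t: 5.0
eef_pos: [455.7, 74.5, 135.3]
tcp_rot: [-180.0, -0.0, 22.4]
ft_force: [0.7, -0.6, -0.2]
width: 0.1
```

Emit:
jog_arm(dr=[[0,0,10],[0,0,10],[0,0,10],[0,0,10],[0,0,10],[0,0,10],[0,0,10],[0,0,10],[0,0,0]], travel=[[0,0,0],[0,0,0],[0,0,0],[0,0,0],[0,0,0],[0,0,0],[0,0,0],[0,0,0],[0,0,0]], fingers=[0,0,0,0,0,0,0,0,0])

```text
t: 6.12
eef_pos: [455.6, 74.5, 135.3]
tcp_rot: [180.0, -0.0, -57.1]
ft_force: [-0.7, 0.8, -0.2]
width: 0.1
```

```bash
cat >> h.py <<'E'
C=np.array([495.2,2.0])
def st():
    s=robot.observe(); print({k:np.round(s[k],2).tolist() for k in ["t","joints","eef_pos","tcp_rot","width","ft_force"]})
    p=np.array(s["eef_pos"]); psi=np.radians(s["tcp_rot"][2])
    d=p[:2]-C; ex=np.array([np.cos(psi),np.sin(psi)]); ey=np.array([np.sin(psi),-np.cos(psi)])
    print("centre in tool xy (mm)",(-d@ex).round(2),(-d@ey).round(2),"z",p[2].round(1), "F tool",(np.array(s["ft_force"][:2])@ex).round(1),(np.array(s["ft_force"][:2])@ey).round(1))
E
python3 - <<'E'
from h import *
st()
c=imaging.capture("wrist"); cv2.imwrite("pics/w1.png",c["color"])
E
```

```text
{'t': 6.12, 'joints': [-63.2, 26.91, 61.97, 124.9, -33.2, 46.77, -127.01], 'eef_pos': [455.62, 74.49, 135.27], 'tcp_rot': [179.99, -0.04, -57.1], 'width': 0.09, 'ft_force': [-0.66, 0.84, -0.24]}
centre in tool xy (mm) 82.36 6.14 z 135.3 F tool -1.1 0.1
```

View pics/w1.png

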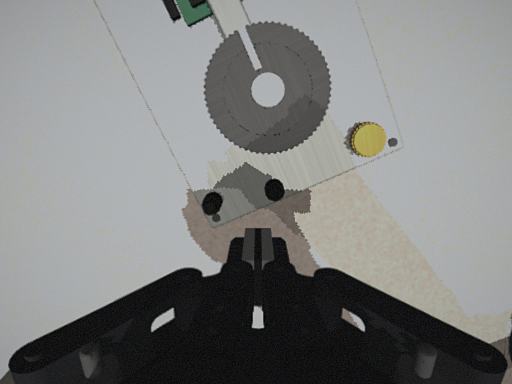

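The wrist view shows the collar at (267,88) px and its line at about (249,48). The fingers are at (257,240), aimed at the collar.

```bash
cat >> h.py <<'E'
def wr(name):
    c=imaging.capture("wrist"); cv2.imwrite(f"pics/{name}.png",c["color"])
    P=cloud(c,60,460,0,260)
    k=(abs(P[:,2]-70)<3.5)&(np.hypot(P[:,0]-C[0],P[:,1]-C[1])<55)
    Q=P[k,:2]
    g=c["color"].astype(float).mean(2)
    (cx,cy),rad=cv2.minEnclosingCircle(Q.astype(np.float32)); print("wrist collar",round(cx,1),round(cy,1),round(rad,1),"z",P[k,2].mean().round(1),len(Q))
    X,Y=Q[:,0]-C[0],Q[:,1]-C[1]; R=np.hypot(X,Y); a=(R>18)&(R<40)
    gg=np.array([g[int(v),int(u)] for u,v in P[k][a][:,3:]]); w=np.where(gg>np.median(gg)+40,1,0)
    print(" line deg",np.degrees(np.arctan2((w*Y[a]/R[a]).sum(),(w*X[a]/R[a]).sum())).round(1),"n",w.sum(),"expect ~",len(gg)*5*22/(np.pi*(40**2-18**2)))
    return c,P
E
python3 - <<'E'
from h import *
wr("w2"); st()
E
```

```text
wrist collar 494.5 3.0 44.2 z 71.1 12124
 line deg -32.2 n 258 expect ~ 246.47063773300067
{'t': 6.22, 'joints': [-63.14, 26.86, 61.9, 124.9, -33.17, 46.76, -126.96], 'eef_pos': [455.58, 74.51, 135.32], 'tcp_rot': [-179.99, -0.0, -57.04], 'width': -0.12, 'ft_force': [1.13, 0.18, 0.71]}
centre in tool xy (mm) 82.39 6.21 z 135.3 F tool 0.5 -1.0
```

Emit:
jog_arm(dr=[[0,0,0],[0,0,0],[0,0,0],[0,0,0],[0,0,0],[0,0,0]], travel=[[0,0.3,2],[0,0.3,3],[0,0,3.4],[0.8,0,0],[0.8,0,0],[0,0,0]], fingers=[0,0,0,0,0,0])

```text
t: 6.98
eef_pos: [460.6, 56.8, 52.6]
tcp_rot: [-179.9, -0.1, -57.3]
ft_force: [-0.5, 0.6, -0.2]
width: 0.1
```

Emit:
jog_arm(dr=[[0,0,0],[0,0,0],[0,0,0]], travel=[[0.5,0,0],[0.2,0,0],[0,0,0]], fingers=[0,0,0])

```text
t: 7.35
eef_pos: [463.0, 51.8, 51.4]
tcp_rot: [-180.0, 0.0, -57.2]
ft_force: [0.6, -0.7, -0.7]
width: 0.0
```

```bash
sed -i 's/^C=.*/C=np.array([494.9,2.5])/' h.py
python3 - <<'E'
from h import *
wr("w3"); st()
E
```

```text
wrist collar 491.8 7.4 49.2 z 71.1 30786
 line deg -32.7 n 729 expect ~ 623.3111262642074
{'t': 7.4, 'joints': [-50.2, 34.94, 49.84, 126.34, -44.76, 38.44, -115.42], 'eef_pos': [462.9, 51.84, 51.36], 'tcp_rot': [-179.99, 0.01, -57.23], 'width': 0.4, 'ft_force': [0.42, 0.19, -0.13]}
centre in tool xy (mm) 58.8 -0.2 z 51.4 F tool 0.1 -0.5
```

View pics/w3.png

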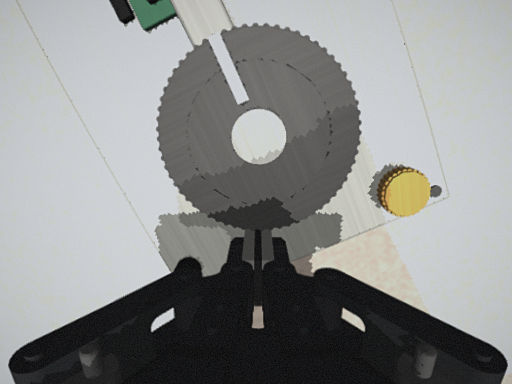

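The wrist view shows the fingertips about 4 mm from the rim at (258,228) px. I'll creep in to contact.

Emit:
jog_arm(dr=[[0,0,0],[0,0,0]], travel=[[0.3,0,0],[0,0,0]], fingers=[0,0])

```text
t: 7.65
eef_pos: [464.7, 49.0, 51.3]
tcp_rot: [-180.0, -0.0, -57.2]
ft_force: [-0.7, 0.3, 0.1]
width: -0.1
```

Emit:
jog_arm(dr=[[0,0,0],[0,0,0]], travel=[[0.2,0,0],[0,0,0]], fingers=[0,0])

```text
t: 7.9
eef_pos: [465.0, 48.3, 51.2]
tcp_rot: [180.0, 0.1, -57.2]
ft_force: [-2.4, 2.6, 3.0]
width: 0.2
```

Run:
```python
from h import *
st()
```

```text
{'t': 7.9, 'joints': [-49.54, 35.09, 49.73, 126.05, -44.77, 38.68, -114.95], 'eef_pos': [465.04, 48.32, 51.19], 'tcp_rot': [179.97, 0.12, -57.21], 'width': 0.24, 'ft_force': [-2.42, 2.62, 3.05]}
centre in tool xy (mm) 54.69 -0.28 z 51.2 F tool -3.5 0.6
```

Emit:
jog_arm(dr=[[0,0,0],[0,0,0]], travel=[[0.1,0,0],[0,0,0]], fingers=[0,0])

```text
t: 8.15
eef_pos: [465.0, 48.3, 51.2]
tcp_rot: [180.0, 0.2, -57.2]
ft_force: [-3.5, 6.1, 5.2]
width: -0.2
```

Run:
```python
from h import *
st()
```

```text
{'t': 8.15, 'joints': [-49.44, 35.1, 49.68, 126.01, -44.78, 38.78, -114.86], 'eef_pos': [465.03, 48.33, 51.17], 'tcp_rot': [179.96, 0.22, -57.17], 'width': -0.16, 'ft_force': [-3.51, 6.06, 5.24]}
centre in tool xy (mm) 54.7 -0.25 z 51.2 F tool -7.0 -0.3
```

Emit:
jog_arm(dr=[[0,0,0],[0,0,-10],[0,0,-10],[0,0,-10],[0,0,-10]], travel=[[0.15,0,0],[0.08,0.9,0],[0.08,0.9,0],[0.08,0.9,0],[0.08,0.9,0]], fingers=[0,0,0,0,0])

```text
t: 8.78
eef_pos: [442.3, 18.7, 50.9]
tcp_rot: [-179.9, 0.4, -16.8]
ft_force: [-7.0, 5.0, 3.9]
width: 0.0
```

Run:
```python
from h import *
wr("w4"); st()
```

```text
wrist collar 491.7 4.8 47.4 z 71.1 30411
 line deg 7.6 n 733 expect ~ 617.9327868079985
{'t': 8.82, 'joints': [-39.14, 29.37, 39.67, 128.79, -35.16, 33.21, -79.23], 'eef_pos': [441.79, 17.12, 50.89], 'tcp_rot': [-179.98, 0.38, -16.58], 'width': 0.24, 'ft_force': [-7.73, 2.99, 2.58]}
centre in tool xy (mm) 55.07 -1.14 z 50.9 F tool -8.3 -0.7
```

View pics/w4.png

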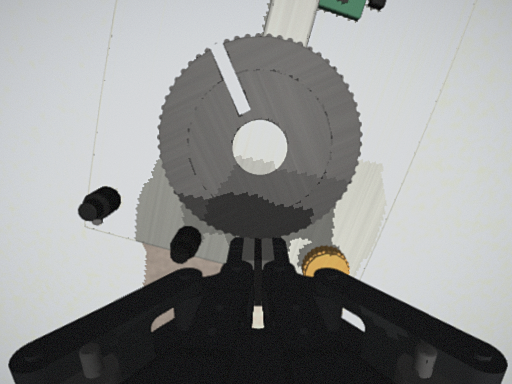

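The line went from -32.7° to 7.6° for 40° of orbit, so there was no slip. Continuing.

Emit:
jog_arm(dr=[[0,0,-10],[0,0,-10],[0,0,-10],[0,0,-10],[0,0,-10],[0,0,-10],[0,0,-10],[0,0,-10]], travel=[[0.08,0.9,0],[0.08,0.9,0],[0.08,0.9,0],[0.08,0.9,0],[0.08,0.9,0],[0.08,0.9,0],[0.08,0.9,0],[0.08,0.9,0]], fingers=[0,0,0,0,0,0,0,0])

```text
t: 9.82
eef_pos: [469.2, -46.6, 50.7]
tcp_rot: [-179.8, 0.2, 63.0]
ft_force: [-4.5, -3.2, -0.3]
width: 0.6
```

Run:
```python
from h import *
wr("w5"); st()
```

```text
wrist collar 492.6 0.0 47.4 z 71.1 30495
 line deg 28.8 n 9793 expect ~ 616.1491538250721
{'t': 9.88, 'joints': [-13.79, 27.33, 18.5, 123.97, -16.12, 31.03, -10.05], 'eef_pos': [470.7, -47.34, 50.82], 'tcp_rot': [-179.97, 0.17, 63.26], 'width': 0.27, 'ft_force': [-1.79, -6.12, -3.71]}
centre in tool xy (mm) 55.4 -0.81 z 50.8 F tool -6.3 1.2
```

```bash
python3 - <<'E'
s=open("h.py").read()
s=s.replace('''    g=c["color"].astype(float).mean(2)
    (cx,cy),rad=cv2.minEnclosingCircle(Q''','''    g0=c["color"].min(2); g=cv2.morphologyEx(g0,cv2.MORPH_TOPHAT,cv2.getStructuringElement(cv2.MORPH_ELLIPSE,(29,29))).astype(float)
    (cx,cy),rad=cv2.minEnclosingCircle(Q''')
open("h.py","w").write(s)
E
python3 - <<'E'
from h import *
wr("w6")
E
```

```text
wrist collar 493.7 -0.2 47.4 z 71.1 30379
 line deg 58.7 n 1621 expect ~ 613.7618296786936
```

View pics/w6.png

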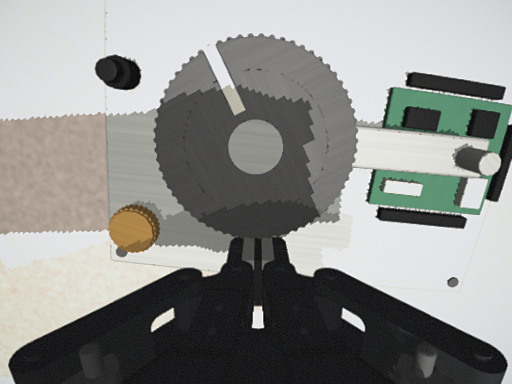

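The line sits in the same place in the image, at (212,48) to (238,110), so it is still following with no slip. I'll press a bit more and continue.

Emit:
jog_arm(dr=[[0,0,-10],[0,0,-10],[0,0,-10],[0,0,-10],[0,0,-10],[0,0,-10],[0,0,-10],[0,0,-10]], travel=[[0.18,0.9,0],[0.08,0.9,0],[0.08,0.9,0],[0.08,0.9,0],[0.08,0.9,0],[0.08,0.9,0],[0.08,0.9,0],[0.08,0.9,0]], fingers=[0,0,0,0,0,0,0,0])

```text
t: 10.92
eef_pos: [538.1, -31.5, 51.0]
tcp_rot: [-180.0, 0.2, 142.9]
ft_force: [1.5, -4.2, -2.4]
width: 0.2
```

Run:
```python
from h import *
wr("w7"); st()
```

```text
wrist collar 497.0 1.0 47.5 z 71.1 30376
 line deg 165.1 n 753 expect ~ 612.0605182180561
{'t': 10.98, 'joints': [1.44, 31.06, -2.31, 114.08, 2.27, 34.67, 50.87], 'eef_pos': [539.19, -30.04, 51.18], 'tcp_rot': [179.94, 0.24, 143.28], 'width': -0.06, 'ft_force': [5.16, -4.68, -4.41]}
centre in tool xy (mm) 54.95 -0.4 z 51.2 F tool -6.9 -0.7
```

View pics/w7.png

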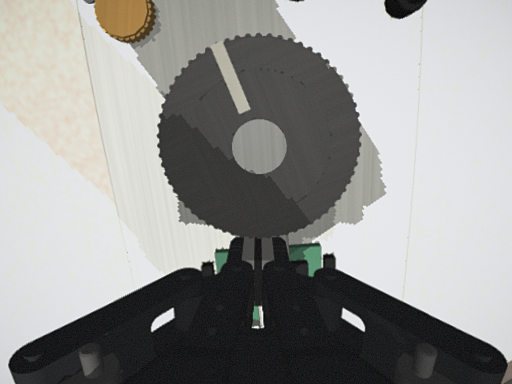

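Emit:
jog_arm(dr=[[0,0,-10],[0,0,-10],[0,0,-10],[0,0,-10],[0,0,-10],[0,0,-10],[0,0,-10],[0,0,-10],[0,0,-10],[0,0,-10]], travel=[[0.13,0.9,0],[0.08,0.9,0],[0.08,0.9,0],[0.08,0.9,0],[0.08,0.9,0],[0.08,0.9,0],[0.08,0.9,0],[0.08,0.9,0],[0.08,0.9,0],[0.08,0.9,0]], fingers=[0,0,0,0,0,0,0,0,0,0])

```text
t: 12.22
eef_pos: [520.8, 50.5, 51.7]
tcp_rot: [-179.8, 0.3, -117.1]
ft_force: [3.9, 2.2, -2.0]
width: -0.1
```

Run:
```python
from h import *
wr("w8"); st()
```

```text
wrist collar 496.1 5.8 47.4 z 71.1 30022
 line deg -99.0 n 813 expect ~ 607.8895610887513
{'t': 12.28, 'joints': [13.08, 33.25, -27.76, 115.17, 24.81, 37.12, 122.43], 'eef_pos': [519.39, 51.15, 51.6], 'tcp_rot': [-179.91, 0.22, -116.71], 'width': 0.34, 'ft_force': [2.65, 4.23, 1.82]}
centre in tool xy (mm) 54.46 0.02 z 51.6 F tool -5.0 -0.5
```

View pics/w8.png

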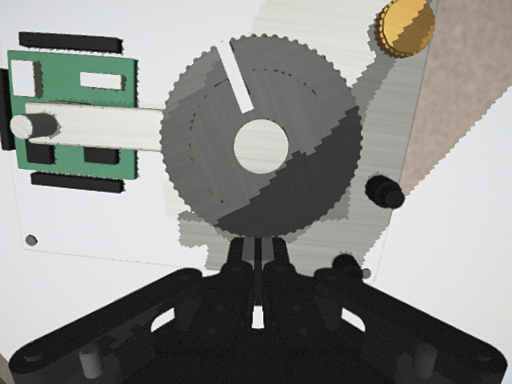

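The line is near 261°, so the collar has turned about 295° from tight. I'll retreat and return clockwise clear of the rim.

Emit:
jog_arm(dr=[[0,0,0],[0,0,10],[0,0,10],[0,0,10],[0,0,10],[0,0,10],[0,0,10],[0,0,10],[0,0,10],[0,0,10],[0,0,10],[0,0,10]], travel=[[-1.6,0,0],[0.1,-1.16,0],[0.1,-1.16,0],[0.1,-1.16,0],[0.1,-1.16,0],[0.1,-1.16,0],[0.1,-1.16,0],[0.1,-1.16,0],[0.1,-1.16,0],[0.1,-1.16,0],[0.1,-1.16,0],[0.1,-1.16,0]], fingers=[0,0,0,0,0,0,0,0,0,0,0,0])

```text
t: 13.78
eef_pos: [541.3, -45.2, 51.2]
tcp_rot: [-180.0, 0.0, 132.2]
ft_force: [-0.3, 1.0, -0.1]
width: 0.1
```

Run:
```python
from h import *
st()
```

```text
{'t': 13.78, 'joints': [0.91, 31.29, 0.39, 113.61, -0.31, 35.11, 43.68], 'eef_pos': [541.29, -45.15, 51.21], 'tcp_rot': [-179.98, 0.01, 132.17], 'width': 0.09, 'ft_force': [-0.29, 1.04, -0.13]}
centre in tool xy (mm) 66.46 -2.39 z 51.2 F tool 1.0 0.5
```

Emit:
jog_arm(dr=[[0,0,10],[0,0,10],[0,0,10],[0,0,10],[0,0,10],[0,0,10],[0,0,10],[0,0,10],[0,0,10],[0,0,10]], travel=[[0.1,-1.16,0],[0.1,-1.16,0],[0.1,-1.16,0],[0.1,-1.16,0],[0.1,-1.16,0],[0.1,-1.16,0],[0.1,-1.16,0],[0.1,-1.16,0],[0.1,-1.16,0],[0.1,-1.16,0]], fingers=[0,0,0,0,0,0,0,0,0,0])

```text
t: 15.02
eef_pos: [439.8, -31.7, 51.4]
tcp_rot: [180.0, -0.0, 32.2]
ft_force: [0.5, 0.3, -0.0]
width: 0.1
```

Run:
```python
from h import *
st()
```

```text
{'t': 15.02, 'joints': [-22.42, 26.02, 26.38, 128.61, -23.1, 29.77, -35.9], 'eef_pos': [439.77, -31.73, 51.44], 'tcp_rot': [179.98, -0.01, 32.18], 'width': 0.12, 'ft_force': [0.54, 0.33, -0.03]}
centre in tool xy (mm) 64.9 0.39 z 51.4 F tool 0.6 0.0
```

Emit:
jog_arm(dr=[[0,0,10],[0,0,10],[0,0,10],[0,0,10],[0,0,10],[0,0,10],[0,0,10],[0,0,10],[0,0,10],[0,0,0]], travel=[[0.1,-1.14,0],[0.1,-1.14,0],[0.1,-1.14,0],[0.1,-1.14,0],[0.1,-1.14,0],[0.1,-1.14,0],[0.1,-1.14,0],[0.1,-1.14,0],[0.1,-1.14,0],[0,0,0]], fingers=[0,0,0,0,0,0,0,0,0,0])

```text
t: 16.27
eef_pos: [460.2, 59.4, 51.4]
tcp_rot: [-180.0, -0.1, -57.2]
ft_force: [0.2, -0.2, 0.2]
width: -0.0
```

Run:
```python
from h import *
st(); wr("w9")
```

```text
{'t': 16.27, 'joints': [-51.24, 34.73, 49.75, 126.61, -44.6, 38.13, -116.48], 'eef_pos': [460.19, 59.44, 51.35], 'tcp_rot': [-179.98, -0.09, -57.17], 'width': -0.05, 'ft_force': [0.25, -0.23, 0.17]}
centre in tool xy (mm) 66.66 1.71 z 51.4 F tool 0.3 -0.1
wrist collar 494.4 3.1 44.6 z 71.1 31723
 line deg -95.4 n 754 expect ~ 651.8766944984596
```

View pics/w9.png

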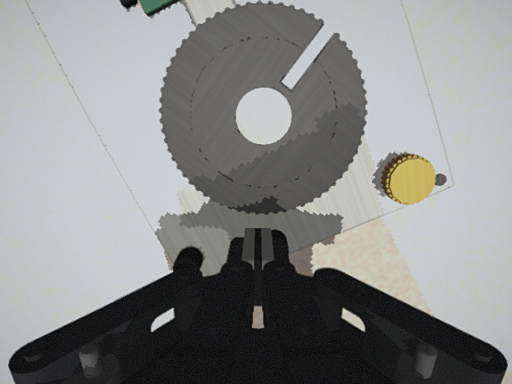

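The line reads -95.4°, so 297° are done and about 423° remain. Pressing again for the second stroke.

Emit:
jog_arm(dr=[[0,0,0],[0,0,0],[0,0,-10],[0,0,-10],[0,0,-10],[0,0,-10],[0,0,-10],[0,0,-10],[0,0,-10],[0,0,-10],[0,0,-10],[0,0,-10]], travel=[[0.9,0.1,0],[0.6,0,0],[0.08,0.9,0],[0.08,0.9,0],[0.08,0.9,0],[0.08,0.9,0],[0.08,0.9,0],[0.08,0.9,0],[0.08,0.9,0],[0.08,0.9,0],[0.08,0.9,0],[0.08,0.9,0]], fingers=[0,0,0,0,0,0,0,0,0,0,0,0])

```text
t: 17.82
eef_pos: [454.1, -35.0, 51.0]
tcp_rot: [-179.8, 0.2, 43.0]
ft_force: [-3.4, -0.2, -0.5]
width: -0.0
```

Run:
```python
from h import *
st(); wr("w10")
```

```text
{'t': 17.82, 'joints': [-19.44, 26.76, 23.51, 126.4, -20.66, 30.67, -27.2], 'eef_pos': [454.1, -35.04, 51.03], 'tcp_rot': [-179.81, 0.16, 43.0], 'width': -0.02, 'ft_force': [-3.37, -0.17, -0.49]}
centre in tool xy (mm) 55.45 0.37 z 51.0 F tool -2.6 -2.2
wrist collar 492.6 0.1 47.5 z 71.1 30296
 line deg 31.7 n 1225 expect ~ 613.3502220672491
```

View pics/w10.png

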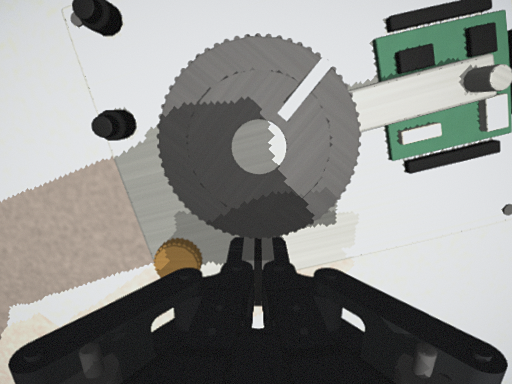

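The line kept its place in the image, at (322,62) to (283,118), so no slip. Adding pressure and continuing.

Emit:
jog_arm(dr=[[0,0,-10],[0,0,-10],[0,0,-10],[0,0,-10],[0,0,-10],[0,0,-10],[0,0,-10],[0,0,-10],[0,0,-10],[0,0,-10]], travel=[[0.23,0.9,0],[0.08,0.9,0],[0.08,0.9,0],[0.08,0.9,0],[0.08,0.9,0],[0.08,0.9,0],[0.08,0.9,0],[0.08,0.9,0],[0.08,0.9,0],[0.08,0.9,0]], fingers=[0,0,0,0,0,0,0,0,0,0])

```text
t: 19.12
eef_pos: [538.1, -31.6, 51.4]
tcp_rot: [-180.0, 0.2, 142.8]
ft_force: [1.1, -4.1, -1.3]
width: -0.0
```

Emit:
jog_arm(dr=[[0,0,-10],[0,0,-10],[0,0,-10],[0,0,-10],[0,0,-10],[0,0,-10],[0,0,-10],[0,0,-10],[0,0,-10],[0,0,-10]], travel=[[0.08,0.9,0],[0.08,0.9,0],[0.08,0.9,0],[0.08,0.9,0],[0.08,0.9,0],[0.08,0.9,0],[0.08,0.9,0],[0.08,0.9,0],[0.08,0.9,0],[0.08,0.9,0]], fingers=[0,0,0,0,0,0,0,0,0,0])

```text
t: 20.38
eef_pos: [521.9, 49.9, 52.1]
tcp_rot: [-179.8, 0.3, -117.1]
ft_force: [4.0, 2.9, -2.5]
width: -0.3
```

Run:
```python
from h import *
st(); wr("w11")
```

```text
{'t': 20.38, 'joints': [13.32, 33.33, -27.88, 114.96, 24.99, 37.17, 122.11], 'eef_pos': [521.85, 49.89, 52.12], 'tcp_rot': [-179.77, 0.3, -117.08], 'width': -0.27, 'ft_force': [3.96, 2.88, -2.52]}
centre in tool xy (mm) 54.46 2.43 z 52.1 F tool -4.4 -2.2
wrist collar 496.7 5.8 47.7 z 71.1 29836
 line deg -168.2 n 820 expect ~ 604.0204495411724
```

View pics/w11.png

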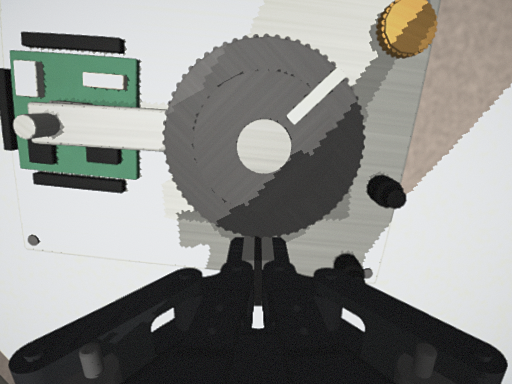

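The line is at about 192°, so 584° are done and about 136° remain. Going back 140° clear of the rim.

Emit:
jog_arm(dr=[[0,0,0],[0,0,10],[0,0,10],[0,0,10],[0,0,10],[0,0,10],[0,0,10],[0,0,10],[0,0,10],[0,0,10],[0,0,10],[0,0,10]], travel=[[-1.6,0,0],[0.1,-1.16,0],[0.1,-1.16,0],[0.1,-1.16,0],[0.1,-1.16,0],[0.1,-1.16,0],[0.1,-1.16,0],[0.1,-1.16,0],[0.1,-1.16,0],[0.1,-1.16,0],[0.1,-1.16,0],[0.1,-1.16,0]], fingers=[0,0,0,0,0,0,0,0,0,0,0,0])

```text
t: 21.92
eef_pos: [542.0, -45.7, 51.4]
tcp_rot: [-180.0, 0.0, 132.2]
ft_force: [0.1, 0.4, -0.1]
width: 0.0
```

Emit:
jog_arm(dr=[[0,0,10],[0,0,10],[0,0,10],[0,0,0]], travel=[[0.1,-1.16,0],[0.1,-1.16,0],[0.1,-1.16,0],[0,0,0]], fingers=[0,0,0,0])

```text
t: 22.42
eef_pos: [510.9, -61.6, 51.4]
tcp_rot: [-180.0, 0.0, 102.7]
ft_force: [-0.3, -0.3, -0.2]
width: 0.1
```

Run:
```python
from h import *
st(); wr("w12")
```

```text
{'t': 22.42, 'joints': [-3.16, 29.35, 7.71, 117.9, -6.81, 33.18, 21.96], 'eef_pos': [510.87, -61.57, 51.37], 'tcp_rot': [-179.96, 0.04, 102.68], 'width': 0.13, 'ft_force': [-0.28, -0.3, -0.2]}
centre in tool xy (mm) 66.01 -1.51 z 51.4 F tool -0.2 -0.3
wrist collar 496.0 -2.4 49.9 z 71.1 31746
 line deg 177.7 n 953 expect ~ 644.8244840890428
```

View pics/w12.png

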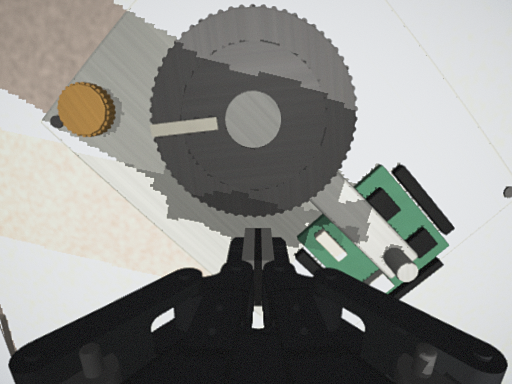

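```bash
cat >> h.py <<'E'
def linefit(cam,px):
    A=np.array([world(cam,u,v,70.0)[:2] for u,v in px]); d=A[1]-A[0]
    print("line pts",A.round(1).tolist(),"dir",np.degrees(np.arctan2(d[1],d[0])).round(1),"ang about C",[np.degrees(np.arctan2(*(a-C)[::-1])).round(1) for a in A])
E
python3 - <<'E'
from h import *
c=imaging.capture("wrist")
linefit(c,[(217,123.5),(151,131)])
im=c["color"][60:180,130:270]; cv2.imwrite("pics/z12.png",cv2.resize(im,(700,600),interpolation=cv2.INTER_CUBIC))
c=imaging.capture("side"); cv2.imwrite("pics/s12.png",cv2.resize(c["color"][160:280,190:340],(750,600),interpolation=cv2.INTER_CUBIC))
E
```

```text
line pts [[480.6, -2.0], [453.7, -11.1]] dir -161.3 ang about C [np.float64(-162.7), np.float64(-161.7)]
```

View pics/z12.png

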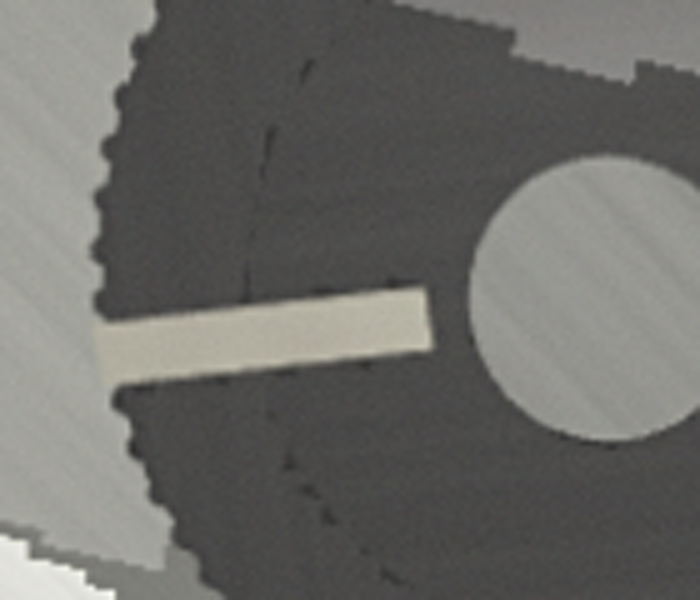

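View pics/s12.png

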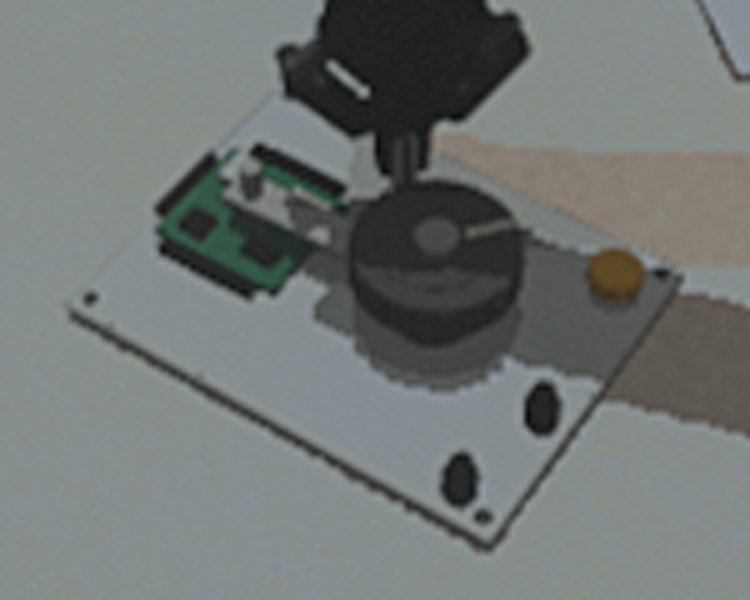

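The line fit gives 198.5°, so the turn is about 591° and about 129° remain. The strap is undisturbed.

Emit:
jog_arm(dr=[[0,0,0],[0,0,0],[0,0,-10],[0,0,-10],[0,0,-10],[0,0,-10],[0,0,-10],[0,0,-10],[0,0,-10],[0,0,-10],[0,0,-10],[0,0,-10]], travel=[[0.9,-0.1,0],[0.5,0,0],[0.12,0.9,0],[0.08,0.9,0],[0.08,0.9,0],[0.08,0.9,0],[0.08,0.9,0],[0.08,0.9,0],[0.08,0.9,0],[0.08,0.9,0],[0.08,0.9,0],[0.08,0.9,0]], fingers=[0,0,0,0,0,0,0,0,0,0,0,0])

```text
t: 24.08
eef_pos: [545.2, 23.7, 51.8]
tcp_rot: [-179.9, 0.2, -156.9]
ft_force: [3.9, -0.5, -0.3]
width: -0.1
```

Run:
```python
from h import *
st(); wr("w13")
```

```text
{'t': 24.08, 'joints': [8.31, 32.94, -18.03, 112.45, 16.31, 36.78, 93.01], 'eef_pos': [545.19, 23.74, 51.8], 'tcp_rot': [-179.94, 0.24, -156.88], 'width': -0.05, 'ft_force': [3.91, -0.5, -0.32]}
centre in tool xy (mm) 54.59 0.21 z 51.8 F tool -3.4 -2.0
wrist collar 497.4 3.6 47.4 z 71.1 30016
 line deg -70.8 n 730 expect ~ 606.1059281058249
```

View pics/w13.png

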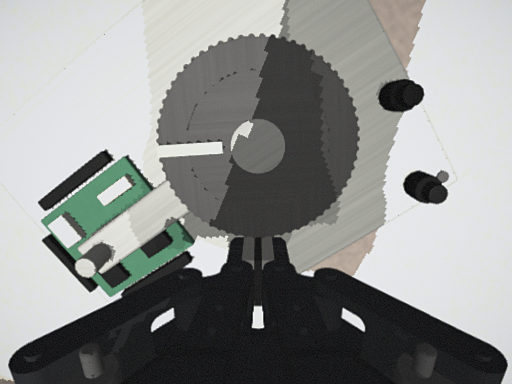

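Emit:
jog_arm(dr=[[0,0,-10],[0,0,-10],[0,0,-10],[0,0,0],[0,0,0]], travel=[[0.1,0.9,0],[0.08,0.9,0],[0.08,0.9,0],[0,0,0],[-1.6,0,0]], fingers=[0,0,0,0,0])

```text
t: 24.75
eef_pos: [535.6, 55.9, 51.1]
tcp_rot: [180.0, -0.1, -127.6]
ft_force: [-0.7, 0.3, -0.7]
width: 0.0
```

Emit:
jog_arm(dr=[[0,0,0],[0,0,0],[0,0,0]], travel=[[-1.5,0,-3],[0,0,-4],[0,0,0]], fingers=[0,0,0])

```text
t: 25.12
eef_pos: [547.3, 69.6, 123.9]
tcp_rot: [-179.8, 0.2, -127.4]
ft_force: [0.4, 0.2, -0.7]
width: 0.0
```

Run:
```python
from h import *
st(); wr("w14"); look()
```

```text
{'t': 25.12, 'joints': [12.03, 28.67, -28.79, 109.35, 18.71, 46.34, 115.8], 'eef_pos': [547.33, 69.6, 123.86], 'tcp_rot': [-179.79, 0.16, -127.38], 'width': 0.02, 'ft_force': [0.4, 0.19, -0.68]}
centre in tool xy (mm) 85.15 0.92 z 123.9 F tool -0.4 -0.2
wrist collar 494.3 2.9 44.3 z 71.1 13816
 line deg -33.2 n 291 expect ~ 280.6066289754693
top collar mean [nan nan nan] circ 0.0 0.0 0.0
 line deg 0.0 w 0
 peg [590.6 -58.   60.4] 14
 strap [572.5 -47.   41.8] 146 ang -4.7
side collar mean [487.4  14.1  70.1] circ 494.8 3.3 44.2
 line deg -32.5 w 13
 peg [594.3 -50.1  58.8] 2
 strap [568.3 -29.4  42. ] 59 ang -24.0h.py:24: RuntimeWarning: Mean of empty slice.
  print(n,"collar mean",P[k,:3].mean(0).round(1),"circ",round(cx,1),round(cy,1),round(rad,1))
  ret = um.true_divide(
  return _methods._mean(a, axis=axis, dtype=dtype,
  ret = ret.dtype.type(ret / rcount)
```

View pics/w14.png

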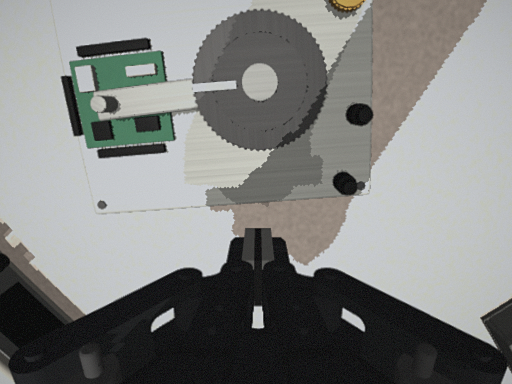

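The line is back at -33.2° against -32.2° at the start, so the collar has turned about 719°, and the strap is still over the module. Now to the far side of the peg.

Emit:
jog_arm(dr=[[0,0,0],[0,0,0],[0,0,0],[0,0,0]], travel=[[1.4,-3.7,0],[1.4,-3.7,0],[1.4,-3.7,0],[0,0,0]], fingers=[0,0,0,0])

```text
t: 25.78
eef_pos: [608.3, -36.1, 119.2]
tcp_rot: [179.9, -0.2, -127.6]
ft_force: [-0.6, 0.7, 0.4]
width: -0.5
```

Run:
```python
from h import *
st(); c,P=wr("w15")
d=np.hypot(P[:,0]-C[0],P[:,1]-C[1])
q=(P[:,2]>57)&(P[:,2]<66)&(d>95)&(d<130); print("peg",P[q,:3].mean(0),q.sum(), P[q,:3].min(0),P[q,:3].max(0))
```

```text
{'t': 25.78, 'joints': [20.08, 33.7, -26.76, 101.15, 19.19, 49.86, 127.0], 'eef_pos': [608.32, -36.06, 119.22], 'tcp_rot': [179.94, -0.16, -127.64], 'width': -0.52, 'ft_force': [-0.61, 0.66, 0.37]}
centre in tool xy (mm) 38.73 113.36 z 119.2 F tool -0.2 0.9
wrist collar 494.9 2.5 44.2 z 71.1 9625
 line deg -33.3 n 231 expect ~ 191.23289627714115
peg [589.69690917 -55.73839355  62.42678457] 230 [584.19829372 -61.3467712   57.46601711] [595.68109571 -49.62121654  64.29708502]
```

View pics/w15.png

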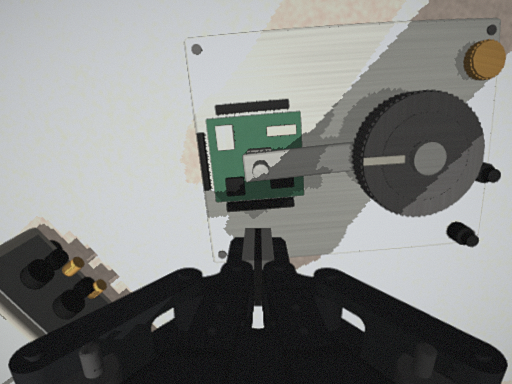

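The wrist view shows the fingers at (258,235) px, behind the peg at (260,168), with a gap of about 10 mm along the tool x axis. Descending.

Emit:
jog_arm(dr=[[0,0,0],[0,0,0],[0,0,0]], travel=[[-0.3,0.3,3.4],[0,0,3.4],[0,0,0]], fingers=[0,0,0])

```text
t: 26.2
eef_pos: [604.3, -26.0, 50.2]
tcp_rot: [179.6, -0.2, -127.1]
ft_force: [0.5, -0.6, 0.5]
width: -0.1
```

Emit:
jog_arm(dr=[[0,0,0],[0,0,0],[0,0,0],[0,0,0]], travel=[[0.5,0,0],[0.5,0,0],[0.5,0,0],[0,0,0]], fingers=[0,0,0,0])

```text
t: 26.7
eef_pos: [598.5, -40.4, 53.9]
tcp_rot: [-179.9, 0.0, -127.3]
ft_force: [-0.0, -0.2, 0.8]
width: -0.1
```

Run:
```python
from h import *
st(); c,P=wr("w16")
```

```text
{'t': 26.7, 'joints': [19.09, 38.01, -24.61, 104.26, 22.35, 42.52, 125.1], 'eef_pos': [598.54, -40.39, 53.93], 'tcp_rot': [-179.94, 0.0, -127.31], 'width': -0.14, 'ft_force': [-0.01, -0.15, 0.81]}
centre in tool xy (mm) 28.69 108.43 z 53.9 F tool 0.1 -0.1
wrist collar 507.7 -11.0 36.3 z 70.9 7502
 line deg -33.2 n 468 expect ~ 149.88005158067799
```

View pics/w16.png

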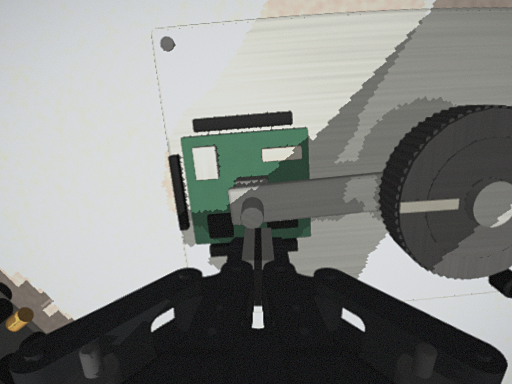

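The fingertip is just touching the peg at (252,213) px. I'll lower 4 mm and push along the arc clockwise.

Emit:
jog_arm(dr=[[0,0,0],[0,0,5],[0,0,5],[0,0,5],[0,0,5]], travel=[[0,0,0.3],[0.95,-0.2,0],[0.95,-0.2,0],[0.95,-0.2,0],[0.95,-0.2,0]], fingers=[0,0,0,0,0])

```text
t: 27.38
eef_pos: [578.1, -71.7, 50.2]
tcp_rot: [-180.0, 0.1, -147.4]
ft_force: [1.4, 0.8, -1.4]
width: -0.1
```

Run:
```python
from h import *
st(); c,P=wr("w17")
```

```text
{'t': 27.38, 'joints': [18.92, 36.09, -19.74, 107.08, 18.04, 39.81, 111.34], 'eef_pos': [578.11, -71.69, 50.18], 'tcp_rot': [-179.98, 0.08, -147.38], 'width': -0.09, 'ft_force': [1.41, 0.82, -1.39]}
centre in tool xy (mm) 30.09 107.35 z 50.2 F tool -1.6 -0.1
wrist collar 503.8 -16.9 35.3 z 70.9 7380
 line deg -33.3 n 455 expect ~ 148.83731229835178
```

View pics/w17.png

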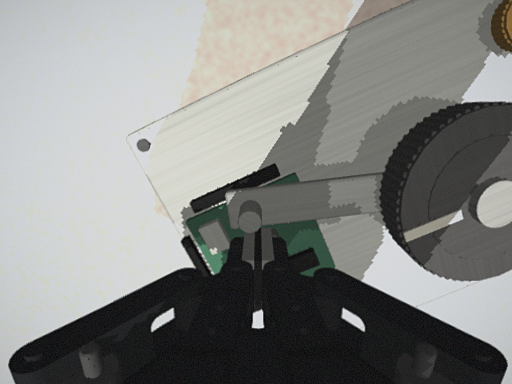

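Works: the strap is swinging, and the collar line stays at -33°. Pushing 40° more.

Emit:
jog_arm(dr=[[0,0,5],[0,0,5],[0,0,5],[0,0,5],[0,0,5],[0,0,5],[0,0,5],[0,0,5],[0,0,0]], travel=[[0.95,-0.2,0],[0.95,-0.2,0],[0.95,-0.2,0],[0.95,-0.2,0],[0.95,-0.2,0],[0.95,-0.2,0],[0.95,-0.2,0],[0.95,-0.2,0],[0,0,0]], fingers=[0,0,0,0,0,0,0,0,0])

```text
t: 28.55
eef_pos: [509.6, -106.6, 50.3]
tcp_rot: [-180.0, -0.0, 172.9]
ft_force: [-0.7, -1.1, 0.6]
width: -0.1
```

Emit:
jog_arm(dr=[[0,0,0],[0,0,0],[0,0,0],[0,0,0],[0,0,0]], travel=[[-1,0,0],[-1,0,-1],[0,0,-5],[0,0,-5],[0,0,0]], fingers=[0,0,0,0,0])

```text
t: 29.18
eef_pos: [533.6, -109.5, 165.1]
tcp_rot: [-180.0, 0.5, 172.8]
ft_force: [0.3, 0.3, -0.3]
width: -0.2
```

Run:
```python
from h import *
st(); c,P=wr("w18"); 
d=np.hypot(P[:,0]-C[0],P[:,1]-C[1])
q=(P[:,2]>57)&(P[:,2]<66)&(d>95)&(d<130)
if q.any():
    m=P[q,:3].mean(0);print("peg",m,q.sum(),np.degrees(np.arctan2(m[1]-C[1],m[0]-C[0])))
c=imaging.capture("side"); cv2.imwrite("pics/s18.png",cv2.resize(c["color"][150:290,190:350],(800,600),interpolation=cv2.INTER_CUBIC))
```

```text
{'t': 29.18, 'joints': [18.05, 21.87, -12.22, 109.82, 6.09, 48.37, 85.48], 'eef_pos': [533.62, -109.51, 165.14], 'tcp_rot': [-179.98, 0.55, 172.81], 'width': -0.16, 'ft_force': [0.31, 0.25, -0.34]}
centre in tool xy (mm) 52.43 106.28 z 165.1 F tool -0.3 0.3
wrist collar 494.0 3.2 44.8 z 71.1 8223
 line deg -32.8 n 159 expect ~ 164.03935341437074
peg [ 490.82725461 -108.98099188   62.51912362] 161 -92.09226152049025
```

View pics/w18.png

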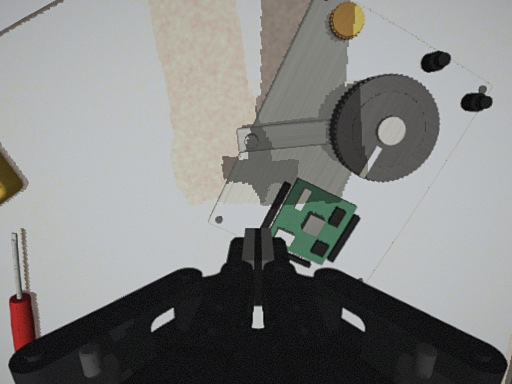

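View pics/s18.png

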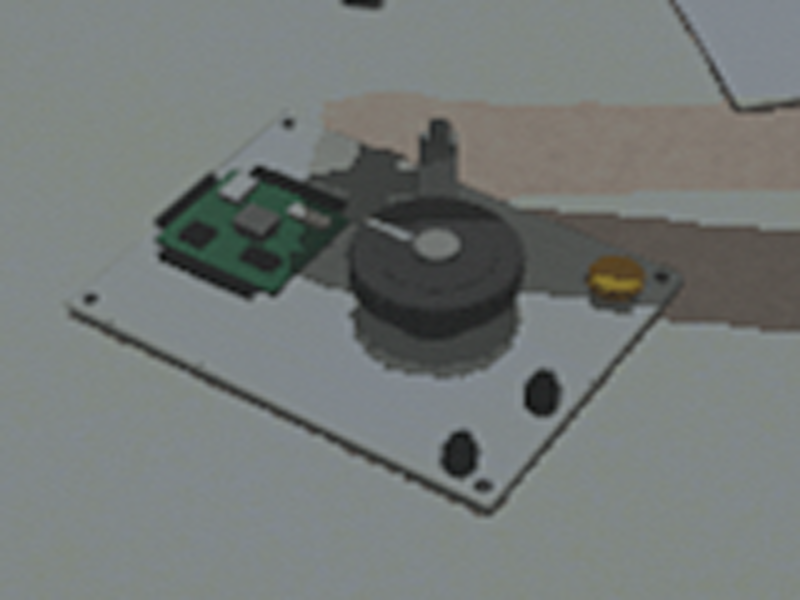

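The strap now points to -92°, about -1.04 rad from the clamp's axis. The collar line is at -32.8°, the module sits in its nest, and the tool is 100 mm clear. Handing in.

Run:
```python
from h import *
print(robot.hand_in())
```

```text
the job is handed in; nothing more can be done
None
```

I loosened the collar two full turns and swung the strap clear of the module. The job was handed in just after t = 29 s; it reports no verdict.

- **Collar:** I rolled it counter-clockwise with the closed fingertips in three strokes along the rim (about 300°, 295° and 130°). The index line read -32.2° at the start and -32.8° at the end, so the total is about 719–720° (limits 666–774°).
- **Strap:** I pushed it clockwise by its peg. It rests at -92° in world axes, about -1.04 rad from the clamp's x axis; the limit is 0.75 rad.
- **Surroundings:** In the last pictures the module sits in its nest, and the nut and plugs look undisturbed. I judged this by eye and did not measure the module's shift against the 6 mm limit. I took no full-bench picture at the end; the arm never went near the mug, bottle, multimeter or screwdriver.
- **Contact:** The highest contact forces I read were about 10 N, and the tool ended some 100 mm above the clamp, touching nothing.

**Checks that disagreed:**
- My automatic line-angle reading was thrown off several times by shadows and by the fingers in view. I settled those cases from the pictures and one manual line fit.
- The side and top cameras disagreed by 3–6 mm on positions. I took the collar centre from the wrist camera and confirmed it by touch.
- The last check from the top camera, after the collar turns, failed because the arm blocked its view.

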